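# Set the filter wheel and hold the shutter open at its mark

## Robot

A 6-joint arm with a two-finger parallel gripper is mounted at the origin on a cart in front of the work surface, level with it; the furniture and walls round the work are solid. World frame = base frame: x ahead of the robot, y to its left, z up, the work surface at z = 0. Lengths are in mm, angles in degrees, forces in N, time in s.
With the tool pointing down it reaches from about 325 to 775 mm from the base axis. Payload 5.5 kg.
Tool frame: the origin (TCP) lies at the very end of the fingers, on their centre line; the grasp point (between the pads) lies grasp_offset behind it (grasp_offset is the distance from the TCP to the grasp point, in mm); z points along the fingers, y is the line along which they close (so a half turn about z gives the same grasp; the last joint's range is limited). The gripper opens to 85 mm and grips with 20 to 120 N. Pads are 22 mm wide; open, the fingers measure 114 mm over their backs; the gripper's body (76 mm by 85 mm) begins 54 mm behind the grasp point. The pads swing forward as they close: fully open they stand 13 mm farther back than shut.
Start: joints at [-74.697, 5.22, 70.514, -0, 104.267, -3.249], TCP at [190.903, -568.834, 231.275] pointing down, gripper open.
Joint ranges: [-164.24, 164.24], [-49.07, 125.15], [9.68, 141.18], [-86.29, 266.29], [3.28, 154.24], [-151.56, 151.56]. Speed limits (degrees/s): [147.25, 147.25, 172.46, 180, 180, 180].

## Interface

Orientations are given as a 3x3 rotation matrix whose columns are the frame's x, y, z axes.
In Python, from workcell import * gives the robot as it stands.
- The arm moves only by the tool move_arm, never from a script. Its argument "plan" is a list that holds one entry, the list of rows, each a list of 4 numbers: the shift along the tool's x, y, z in cm, then the turn about the tool's z in rad. A call has 1 to 20 rows; each row shifts and turns the commanded pose from where the row before left it, along the tool's axes as they then stand; what a row does not reach is not made up. A row lasts 1/10 s, in which the tool goes at most 50 mm and 8.59 degrees, less where a joint would pass 70% of its speed; a pose out of reach is approached as far as the arm can. A call with a gripper value outside its range is refused whole. "fingers" is the finger opening in cm, from 0 to 8.54, set as the call begins (left out, the last holds). The fingers move at their own pace and stop on an object; the grip force is fixed at half the most. Time passes only in rows, so rows that do not move let the fingers close. It gives the time, the measured TCP pose, the force, the opening and the grip force at its end, in the units of the state.
- observe(): the state, without advancing time (a new reading comes with each control period).
- capture(name): name is "side" or "top" or "wrist"; returns a dict with "img" (384x512x3 uint8, red, green, blue), "mtx" (3x3 intrinsics, pixels), "k1" (the pictures are not rectified: a ray, as slopes to the right and down, at radius r is drawn at 1 + k1 r^2 times it, then the intrinsics apply), "extrinsics" (4x4, takes a point from camera to world coordinates). Camera axes: x right, y down, z forward; pixel columns grow to the right and rows downward; lengths in mm; the calibration is good to about 2 mm. A picture is of the moment at which its call begins. There is no depth.
- hand_in(): hands the job in; it is judged then, once.
Trained networks look in the newest picture that a camera, given by its name, has taken for a name from the list of things; names that differ only in an ending like _2 or _b are one class to them, and where a whole thing is asked for, a point or a joint stands for the part that bears it (a point fixed in the world has none). Each returns a list of dicts, best first, with "p" (0 to 1); they miss things now and then, are a little off and sometimes report something else, mostly with a low value. They report only what shows in the picture. A call takes as long as a camera call.
- spot_in(camera, label): "point" ([x, y, z] in mm, in the coordinates of the camera as it stood for that picture, good to about 4 mm: the middle of the surface that is visible of it).
The state is a dict: "time": time; "joint_positions": joint angles; "qvel": joint speeds; "tau": joint torques, N m; "position": TCP position; "tool_rot": TCP orientation; "force": force on the tool from outside, world axes, zero at the start; "ft_torque": the same for the moment, N m; "opening": finger opening in mm; "finger_force": force on a finger pad.
Only numpy, scipy, OpenCV 4.12 (cv2) and the standard library are available. Lean on these libraries where they do the work, as an engineer would, in place of code of your own. Each camera call takes 0.05 s, during which the arm holds its last target. There are 200 camera calls.

## Task

With the shutter of the white bench light source still shut, turn the filter wheel on its top by the black bar until the bar's white pointer end faces the red tooth of the ring round it. Then pull the spring-loaded shutter slide out by its upright black tab until the tab's yellow pointer is level with the white line on the red rider beside the guide, and hold it there against the spring: it flies back if let go, so finish while still gripping the tab. Leave the loose things round the unit where they are.

Things in the scene. Friction and masses are not known exactly. Their poses are not given: they have to be found in the camera images.
- lamp_unit: fixed white housing 66 mm high. Origin on the surface under the filter wheel's axis; housing x -55 to 65, y -55 to 55 mm. Front is -x: there the shutter slides out over an aluminium guide 60 mm wide, 14 mm high, to x -189 mm, with a low lip (19 mm high) at y 22. Left (+y): lens barrel (to y 77, 61 mm high) and a fixed flask (67 mm high, 45 wide, at x 5, y 128)
- wheel_bar: black grip bar on the filter wheel, 50 mm long (its x), 12 mm wide (y), 30 mm tall; turns with the wheel. Origin on the wheel's vertical axis at the bar's foot, 80 mm above the surface; bar top at 110 mm. Its -x end is the pointer end: white stripe on that half of the top and down that end. Under it the wheel, an aluminium disc of 30 mm radius, top at 80 mm
- filter_wheel (a joint): turn of the filter wheel (rad), positive counterclockwise seen from above, from -1.4 to 1.5; at 0 the bar's axes are those of lamp_unit (pointer end to the front). Stays where it is left (friction 0.06 N m)
- ring_mark: fixed black ring round the filter wheel, 46 mm radius, top 70 mm above the surface, with one red tooth 33 to 46 mm from the axis, 74 mm above the surface. Origin on the wheel's axis; -x points from the axis to the tooth, which may stand up to 0.5 rad from the housing's front. The wheel is set when wheel_bar's -x points the same way
- shutter_tab: upright black tab at the outer end of the shutter slide, 12 mm thick (its x, the pull direction), 36 mm wide (y), 42 mm tall. Origin mid-foot, 20 mm above the surface; top at 62 mm. Axes as lamp_unit's. Shut, it stands 112 mm in front (-x) of lamp_unit's origin, with 51 mm of free room behind it to the housing
- shutter (a joint): travel of the shutter slide (m), 0 shut, up to 0.060 pulled out along lamp_unit's -x. A spring pulls it shut: 3.3 N when shut, 130 N/m more as it opens (about 9 N at 45 mm), so it flies shut if let go
- shutter_pointer (a point): tip of the yellow pointer (4 mm wide; its middle counts) at the foot of the tab, on its right (-y) side, with a yellow stripe up the tab above it; 30 mm from the tab's middle and 21.5 mm above the surface; moves with the slide
- rider_mark: fixed red rider on the right (-y) edge of the shutter guide, 10 mm (x) by 12 mm (y), 26 mm tall, with a white line down its middle facing the slide and over its top. Origin on the surface under that line. Axes as lamp_unit's. The pointer is on the mark when its x in this frame is 0, at 20 to 45 mm of travel
- timer: loose bystander, leave alone: beige kitchen-style timer, 62x62x18 mm; origin under its middle
- tube_50: loose bystander, leave alone: clear screw-cap tube lying down, blue cap, 30x114x30 mm; origin under its middle
- cap_a: loose bystander, leave alone: blue screw cap, 46 mm wide, 16 mm tall; origin under its middle
- cap_b: loose bystander, leave alone: blue screw cap, 46 mm wide, 16 mm tall; origin under its middle
- glue_stick: loose bystander, leave alone: upright glue stick, 26 mm wide, 108 mm tall; origin under its middle
- reagent_bottle: loose bystander, leave alone: small bottle with blue cap, 57 mm wide, 101 mm tall; origin under its middle

How it is judged (in metres and radians):
On the way, in this order (a step that is already met when the one before it is completed fails the run):
1. the filter wheel's pointer faces the red tooth, with the shutter still shut (angle between the x axis of wheel_bar and the x axis of ring_mark, either way round below 0.1 rad and value of joint shutter below 0.006 m), for 0.3 s.
2. the shutter is held by the fingers with its pointer on the rider's line (x of shutter_pointer in the frame of rider_mark between -0.003 and 0.003 m and contact force between the fingers and shutter_tab above 2 N), for 0.3 s.
At the end, for the whole second after the job is handed in: the shutter pointer is within 3 mm of the rider's line along the slide and at rest, the fingers hold the tab (over 2 N on it), and the filter wheel's pointer faces the red tooth within 0.1 rad (all of step 2 and angle between the x axis of wheel_bar and the x axis of ring_mark, either way round below 0.1 rad and velocity of joint shutter between -0.005 and 0.005 m/s); the arm keeps its last pose, push and grip.
It fails at once if the shutter is opened while the filter wheel is off its mark (value of joint shutter above 0.01 m and angle between the x axis of wheel_bar and the x axis of ring_mark, either way round above 0.15 rad).
It fails at once if a loose thing beside the unit is moved by more than 20 mm (distance of any of timer, tube_50, cap_a, cap_b, glue_stick, reagent_bottle from where it was at the start of the episode above 0.02 m).
It also fails if it takes over 48 s, if anything falls off the work surface, if the arm or the gripper's body presses on something with over 40 N, if the wrist force passes 120 N, or if a joint passes its speed limit or range.

## Working session

There is one attempt and no reset: what is moved stays moved. The work goes in short steps, Python scripts to look and compute and a tool call to move; the robot and the scene stay as the last step left them, time stands still between calls to the robot, and variables do not carry over. Pictures are saved under pics/ and viewed, at most 10 in all, crops included, and the job is handed in when it is done.

Besides the shell and the picture viewer there is one more tool, called after "Request:" as name(argument=value, ...), one argument or row to a line, values as JSON. move_arm: Moves the arm, as the interface text tells. Its arguments: {"type":"object","properties":{"plan":{"type":"array","items":{"type":"array","items":{"type":"array","items":{"type":"number"}}}},"fingers":{"type":"number"}},"required":["plan"]}

```bash
mkdir -p pics; cat > h.py <<'E'
from workcell import *
import numpy as np, cv2
def cap(n,f=None):
    c=capture(n)
    if f: cv2.imwrite('pics/'+f,c['img'][:,:,::-1])
    return c
def ray(c,u,v):
    K=np.array(c['mtx']);k=c['k1'];E=np.array(c['extrinsics'])
    d=np.array([(u-K[0,2])/K[0,0],(v-K[1,2])/K[1,1]]);s=d.copy()
    for _ in range(30): s=d/(1+k*(s@s))
    return E[:3,3],E[:3,:3]@np.array([s[0],s[1],1])
def atz(c,u,v,z):
    o,r=ray(c,u,v);return o+r*(z-o[2])/r[2]
def proj(c,P):
    K=np.array(c['mtx']);E=np.linalg.inv(np.array(c['extrinsics']));p=E[:3,:3]@np.array(P)+E[:3,3]
    s=p[:2]/p[2];s=s*(1+c['k1']*(s@s));return K[0,0]*s[0]+K[0,2],K[1,1]*s[1]+K[1,2]
def spot(c,n,l):
    E=np.array(c['extrinsics'])
    return [((E[:3,:3]@np.array(d['point'])+E[:3,3]).round(1).tolist(),round(d['p'],2)) for d in spot_in(n,l)[:3]]
E
python3 - <<'E'
from h import *
for n in ['top','side']:
    c=cap(n,n+'1.png')
    print(n,np.array(c['extrinsics'])[:3,3])
    for l in ['lamp_unit','wheel_bar','ring_mark','shutter_tab','rider_mark','timer','tube_50','cap_a','glue_stick','reagent_bottle']: print(l,spot(c,n,l))
o=observe();print(o['time'],o['position'],o['tool_rot'],o['opening'])
import workcell
print([x for x in dir(workcell) if not x.startswith('_')])
E
```

```text
top [ 504.98732925   49.58590623 1049.01411879]
lamp_unit [([639.4, 0.8, 25.6], 0.96)]
wheel_bar [([654.3, -25.1, 79.5], 0.73), ([544.1, 439.2, 0.5], 0.59)]
ring_mark [([650.2, -20.1, 69.8], 0.75)]
shutter_tab [([561.2, -20.9, 18.7], 0.67)]
rider_mark []
timer [([587.1, -336.8, 12.3], 0.74)]
tube_50 [([470.1, -310.3, 20.9], 0.6)]
cap_a [([463.1, 405.7, 1.2], 0.63), ([545.0, 436.0, 2.4], 0.48), ([652.6, -20.3, 78.0], 0.33)]
glue_stick []
reagent_bottle [([628.0, 417.6, 95.2], 0.93), ([656.4, -20.4, 82.1], 0.7)]
side [ 468.21168157 1233.42865676  822.71703782]
lamp_unit [([644.1, 23.1, 32.9], 0.86), ([550.9, -9.7, 21.8], 0.24)]
wheel_bar [([657.5, -12.0, 90.3], 0.5)]
ring_mark []
shutter_tab [([551.8, -7.2, 20.3], 0.5)]
rider_mark []
timer [([559.4, -11.3, 18.4], 0.36)]
tube_50 [([468.9, -297.2, 27.0], 0.48)]
cap_a [([545.3, 432.6, 10.3], 0.72), ([468.7, 398.3, 3.6], 0.62)]
glue_stick [([624.6, 454.9, 69.9], 0.6), ([734.9, -273.4, 61.5], 0.48)]
reagent_bottle [([624.3, 453.6, 68.4], 0.95)]
1.1 [ 190.916586   -568.82255216  231.28396948] [[ 9.48017548e-01  3.18218051e-01 -2.81505147e-05]
 [ 3.18218051e-01 -9.48017548e-01  4.39987409e-06]
 [-2.52870626e-05 -1.31291598e-05 -1.00000000e+00]] 85.19063718685459
['MotionError', 'capture', 'grasp_offset', 'hand_in', 'observe', 'spot_in']
```

```bash
python3 -c "
from h import *
print(globals().get('grasp_offset'))"
```

```text
18.700000000000003
```

View pics/top1.png

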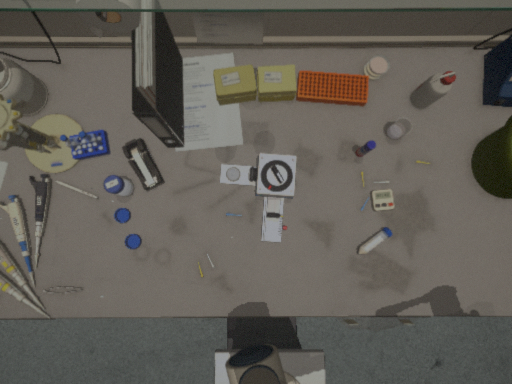

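View pics/side1.png

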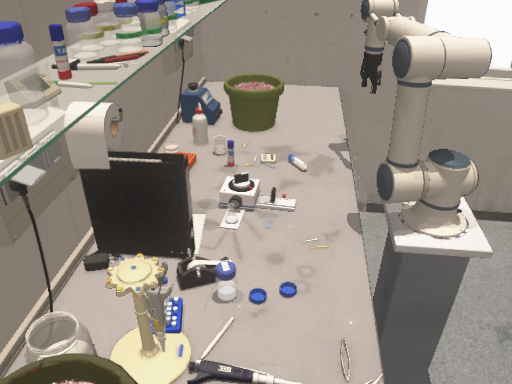

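Request:
move_arm(
  plan=[
    [[2.9,-2.2,-0.4,0],[2.9,-2.2,-0.4,0],[2.9,-2.2,-0.4,0],[2.9,-2.2,-0.4,0],[2.9,-2.2,-0.4,0],[2.9,-2.2,-0.4,0],[2.9,-2.2,-0.4,0],[2.9,-2.2,-0.4,0],[2.9,-2.2,-0.4,0],[2.9,-2.2,-0.4,0],[2.9,-2.2,-0.4,0],[2.9,-2.2,-0.4,0],[2.9,-2.2,-0.4,0],[2.9,-2.2,-0.4,0],[2.9,-2.2,-0.4,0],[2.9,-2.2,-0.4,0],[2.9,-2.2,-0.4,0],[2.9,-2.2,-0.4,0],[0,0,0,0],[0,0,0,0]],
  ],
)

```text
time: 3.1
position: [559.9, -26.8, 303.0]
tool_rot: [[0.948, 0.32, -0.001], [0.32, -0.948, -0.0], [-0.001, 0.0, -1.0]]
force: [-0.3, -0.4, 0.9]
opening: 85.2
finger_force: 0.0
```

```bash
python3 - <<'E'
from h import *
c=cap('wrist','w1.png')
print(np.array(c['extrinsics']).round(3).tolist(),c['mtx'],c['k1'])
for l in ['lamp_unit','wheel_bar','ring_mark','shutter_tab','rider_mark','shutter_pointer']: print(l,spot(c,'wrist',l))
o=observe();print(o['time'],o['position'],o['tool_rot'],o['opening'])
E
```

```text
[[0.32, -0.902, -0.29, 633.432], [-0.947, -0.304, -0.1, -1.909], [0.002, 0.307, -0.952, 444.374], [0.0, 0.0, 0.0, 1.0]] [[322.60632513   0.         256.40859081]
 [  0.         322.60632513 185.17294515]
 [  0.           0.           1.        ]] -0.05392430152224832
lamp_unit [([650.4, -5.1, 58.2], 0.82), ([596.0, -334.6, 17.9], 0.37)]
wheel_bar [([652.4, -19.4, 79.6], 0.69)]
ring_mark [([655.5, -23.3, 69.4], 0.95)]
shutter_tab [([561.4, -14.2, 17.4], 0.82)]
rider_mark [([508.9, -48.7, 23.0], 0.65)]
shutter_pointer [([562.5, -15.3, 16.7], 0.8)]
3.45 [559.46320406 -28.13756346 303.53766694] [[ 9.48457542e-01  3.16903936e-01  4.32447361e-04]
 [ 3.16904011e-01 -9.48457608e-01 -1.15867997e-04]
 [ 3.73438965e-04  2.46940178e-04 -9.99999900e-01]] 85.00151085399868
```

View pics/w1.png

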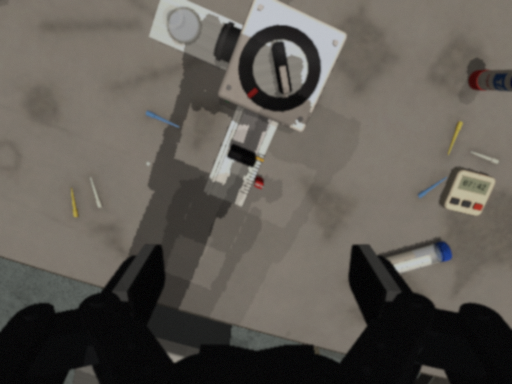

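```bash
python3 - <<'E'
import cv2
i=cv2.imread('pics/w1.png')[0:220,200:360]
i=cv2.convertScaleAbs(i,alpha=1,beta=0)
a=cv2.resize(i[0:120,15:150],None,fx=4,fy=4,interpolation=3);b=cv2.resize(i[95:215,0:64],None,fx=4,fy=4,interpolation=3)
cv2.imwrite('pics/w1c.png',cv2.hconcat([a,b]))
E
```

```text
(no output)
```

View pics/w1c.png

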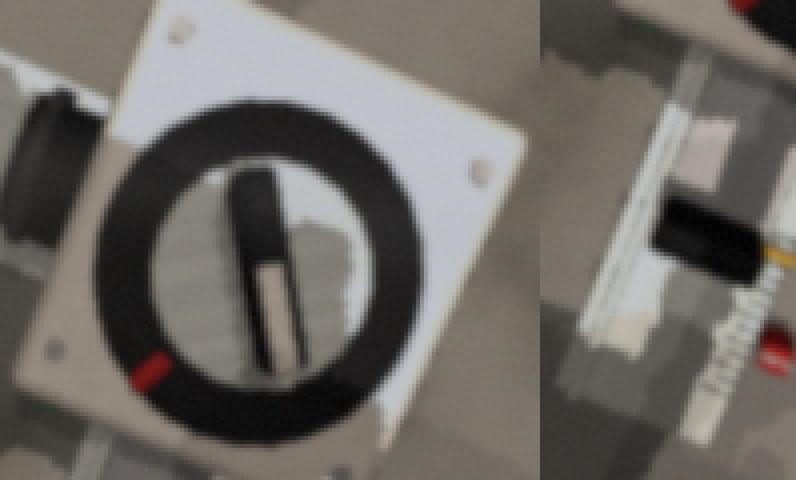

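```bash
cat > m.py <<'E'
from h import *
E
python3 - <<'E'
from h import *
import pickle
c=cap('wrist'); pickle.dump(c,open('c1.pkl','wb'))
f=lambda x,y:(x/4+215,y/4); g=lambda x,y:((x-540)/4+200,y/4+95)
def ang(p,q): d=q-p;return np.degrees(np.arctan2(d[1],d[0]))
ctr=atz(c,*f(260,271),70);t=atz(c,*f(152,371),74);print('ctr',ctr,'tooth',t,'dir',ang(ctr,t),np.linalg.norm((t-ctr)[:2]))
a=atz(c,*f(252,172),110);b=atz(c,*f(281,365),110);print('bar',a,b,(a+b)/2,ang(a,b),np.linalg.norm(b-a))
a=atz(c,*f(525,135),66);b=atz(c,*f(380,460),66);d=atz(c,*f(15,380),66);e=atz(c,*f(158,0),66)
print('corner',a,b,d,'yaws',ang(a,b),ang(e,d),np.linalg.norm(d-a))
p=atz(c,*g(682,105),19);q=atz(c,*g(585,330),19);print('lip',ang(p,q))
print('tab c',atz(c,*g(712,228),62),'ptr',atz(c,*g(780,255),21.5),'rider top',atz(c,*g(776,350),26),'rider',atz(c,*g(776,365),13))
o=observe();print(o['time'],o['position'])
E
```

```text
ctr [655.90080863 -23.82473016  70.        ] tooth [621.20220855  -4.04730822  74.        ] dir 150.31783208632572 39.93919461456207
bar [674.32386129 -12.17459903 110.        ] [634.00622421 -34.16861701 110.        ] [654.16504275 -23.17160802 110.        ] -151.38671513176374 45.92655753558655
corner [712.86266776 -80.52172014  66.        ] [618.32063297 -74.46011491  66.        ] [606.31379068  32.12696418  66.        ] yaws 176.33147658410334 175.90337719094686 155.05608432495066
lip 174.00498109275344
tab c [551.28966481 -14.36362299  62.        ] ptr [541.10184255 -40.01141409  21.5       ] rider top [510.30870565 -48.92793035  26.        ] rider [501.26448356 -52.1062257   13.        ]
3.5 [559.50958711 -28.01403243 303.43412634]
```

Request:
move_arm(
  plan=[
    [[0,0,0,-0.088],[0,0,0,-0.088],[1.72,0.84,2.8,0],[1.72,0.84,2.8,0],[1.72,0.84,2.8,0],[1.72,0.84,2.8,0],[1.72,0.84,2.8,0],[0,0,0,0],[0,0,0,0]],
  ],
  fingers=6,
)

```text
time: 4.4
position: [654.8, -23.2, 162.7]
tool_rot: [[0.878, 0.479, -0.002], [0.479, -0.878, 0.0], [-0.002, -0.001, -1.0]]
force: [0.4, -0.1, 0.0]
opening: 59.9
finger_force: 0.0
```

```bash
python3 - <<'E'
from h import *
c=cap('wrist','w2.png'); import pickle; pickle.dump(c,open('c2.pkl','wb'))
for l in ['wheel_bar','ring_mark']: print(l,spot(c,'wrist',l))
o=observe();print(o['time'],o['position'],o['tool_rot'],o['opening'],o['joint_positions'])
i=cv2.imread('pics/w2.png');cv2.imwrite('pics/w2b.png',cv2.resize(i,(768,576)))
E
```

```text
wheel_bar [([656.1, -19.3, 78.5], 0.66)]
ring_mark [([667.9, -16.1, 70.0], 0.61), ([556.8, -20.2, 19.2], 0.46)]
4.55 [655.6636218  -23.20288756 166.21679519] [[ 8.77771952e-01  4.79063665e-01  3.79525423e-03]
 [ 4.79068239e-01 -8.77777593e-01 -3.45747058e-04]
 [ 3.16575427e-03  2.12167283e-03 -9.99992738e-01]] 59.71183705512274 [-4.99694127e+00  1.35328240e+01  6.78920288e+01 -8.02446726e-04
  9.83567956e+01  5.63784114e+01]
```

View pics/w2b.png

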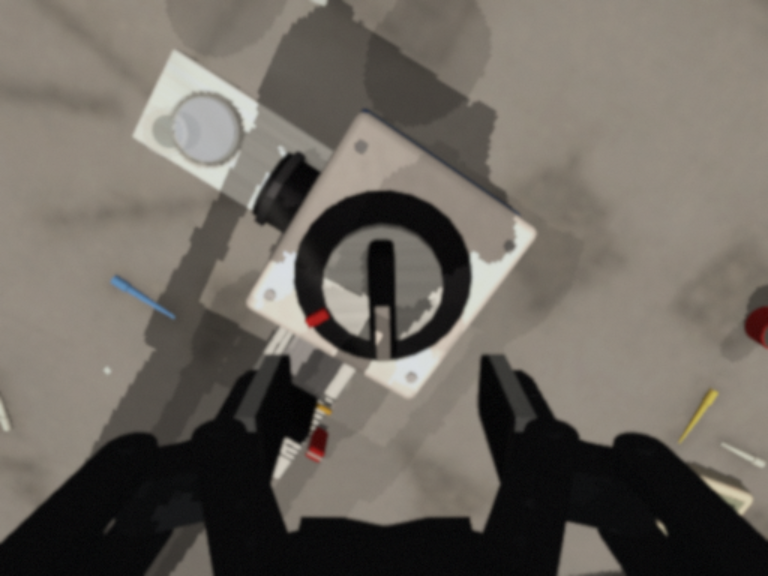

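```bash
python3 - <<'E'
from h import *
import pickle
c=pickle.load(open('c2.pkl','rb'))
f=lambda x,y:(x/1.5,y/1.5)
def ang(p,q): d=q-p;return np.degrees(np.arctan2(d[1],d[0]))
ctr=atz(c,*f(383,276),70);t=atz(c,*f(318,319),74);print('ctr',ctr,'tooth',t,'dir',ang(ctr,t),np.linalg.norm((t-ctr)[:2]))
a=atz(c,*f(380,243),110);b=atz(c,*f(384.5,345),110);print('bar',a,b,(a+b)/2,ang(a,b),np.linalg.norm(b-a))
i=cv2.imread('pics/w2.png').astype(int)
m=(i[:,:,2]>120)&(i[:,:,1]<70);m[:,230:]=0;m[250:]=0;y,x=np.nonzero(m);print(x.mean(),y.mean(),len(x));t=atz(c,x.mean(),y.mean(),74);print(t,ang(ctr,t),ang(np.array([655.5,-23.5,0]),t))
E
```

```text
ctr [657.06127276 -21.04662981  70.        ] tooth [621.77248145  -2.19936255  74.        ] dir 151.89392645088577 40.006477922530195
bar [680.29008709  -7.11697941 110.        ] [640.56666901 -30.91282046 110.        ] [660.42837805 -19.01489993 110.        ] -149.07678461779568 46.30542079782286
210.85365853658536 212.0487804878049 82
[621.81022341  -1.19498607  74.        ] 150.61394457767852 146.49262446204517
```

Request:
move_arm(
  plan=[
    [[0,0,2.0,0],[0,0,2.0,0],[0,0,2.0,0],[0,0,1.2,0],[0,0,0.6,0],[0,0,0,0],[0,0,0,0]],
  ],
)

```text
time: 5.25
position: [656.0, -23.1, 86.8]
tool_rot: [[0.878, 0.479, 0.002], [0.479, -0.878, -0.0], [0.002, 0.001, -1.0]]
force: [-0.6, -0.4, -0.1]
opening: 59.8
finger_force: 0.0
```

Request:
move_arm(
  plan=[
    [[0,0,0,0],[0,0,0,0],[0,0,0,0],[0,0,0,0],[0,0,0,0],[0,0,0,0],[0,0,0,0],[0,0,0,0]],
  ],
  fingers=0,
)

```text
time: 6.05
position: [655.0, -21.6, 86.1]
tool_rot: [[0.877, 0.48, -0.001], [0.48, -0.877, 0.002], [0.0, -0.002, -1.0]]
force: [-3.0, 3.6, 3.0]
opening: 10.9
finger_force: 59.6
```

Request:
move_arm(
  plan=[
    [[0,0,0,0.04],[0,0,0,0.08],[0,0,0,0.08],[0,0,0,0.08],[0,0,0,0.08],[0,0,0,0.08],[0,0,0,0.08],[0,0,0,0.08],[0,0,0,0.08],[0,0,0,0.08],[0,0,0,0.08],[0,0,0,0.08],[0,0,0,0.08],[0,0,0,0.05],[0,0,0,0.05],[0,0,0,0],[0,0,0,0],[0,0,0,0]],
  ],
)

```text
time: 7.85
position: [655.0, -21.3, 86.1]
tool_rot: [[0.826, -0.564, -0.001], [-0.564, -0.826, 0.002], [-0.002, -0.002, -1.0]]
force: [-3.2, 5.9, 3.3]
opening: 10.7
finger_force: 59.6
```

```bash
python3 - <<'E'
from h import *
c=cap('wrist','w3.png'); import pickle; pickle.dump(c,open('c3.pkl','wb'))
o=observe();R=np.array(o['tool_rot']);print(o['time'],o['position'],np.degrees(np.arctan2(R[1,0],R[0,0])),o['opening'],o['force'],o['ft_torque'])
i=cv2.imread('pics/w3.png');cv2.imwrite('pics/w3b.png',cv2.resize(i,(768,576)))
E
```

```text
7.9 [655.02312052 -21.26658266  86.10978477] -34.31734574535695 10.764893577131915 [-3.78758529  5.19886889  3.97484404] [ 0.68225989  0.56907055 -0.09225735]
```

View pics/w3b.png

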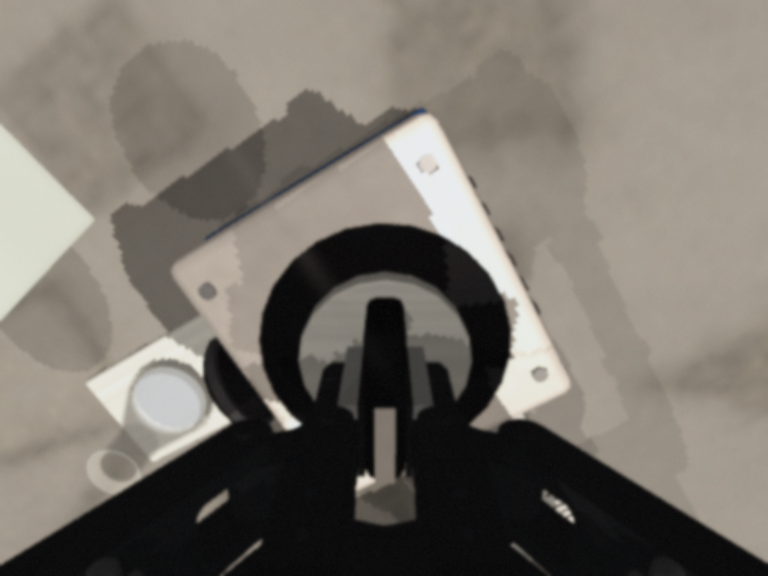

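Request:
move_arm(
  plan=[
    [[0,0,0,-0.04],[0,0,0,-0.045],[0,0,0,0],[0,0,0,0],[0,0,0,0]],
  ],
)

```text
time: 8.4
position: [655.0, -21.3, 86.1]
tool_rot: [[0.871, -0.491, -0.001], [-0.491, -0.871, 0.002], [-0.002, -0.002, -1.0]]
force: [-4.0, 4.5, 4.3]
opening: 10.8
finger_force: 59.6
```

Request:
move_arm(
  plan=[
    [[0,0,0,0],[0,0,0,0],[0,0,0,0],[0,0,-2.0,0],[0,0,-4.0,0],[0,0,-4.0,0],[0,0,-4.0,0],[-2,0,-1,0],[-2,0,0,0],[0,0,0,0],[0,0,0,0]],
  ],
  fingers=6,
)

```text
time: 9.5
position: [620.7, -3.5, 235.2]
tool_rot: [[0.87, -0.493, 0.0], [-0.493, -0.87, -0.0], [0.0, 0.0, -1.0]]
force: [-0.3, -0.8, -1.1]
opening: 60.1
finger_force: 0.0
```

```bash
python3 - <<'E'
from h import *
c=cap('wrist','w4.png'); import pickle; pickle.dump(c,open('c4.pkl','wb'))
o=observe();R=np.array(o['tool_rot']);print(o['time'],o['position'],np.degrees(np.arctan2(R[1,0],R[0,0])),o['opening'],o['force'],o['ft_torque'])
i=cv2.imread('pics/w4.png');cv2.imwrite('pics/w4b.png',cv2.resize(i,(768,576)))
E
```

```text
9.55 [620.81875614  -3.66069814 234.76121823] -29.535441820116866 60.01891538359656 [ 0.22719598 -0.52386809 -0.1636003 ] [-0.00021813 -0.04882929 -0.02176032]
```

View pics/w4b.png

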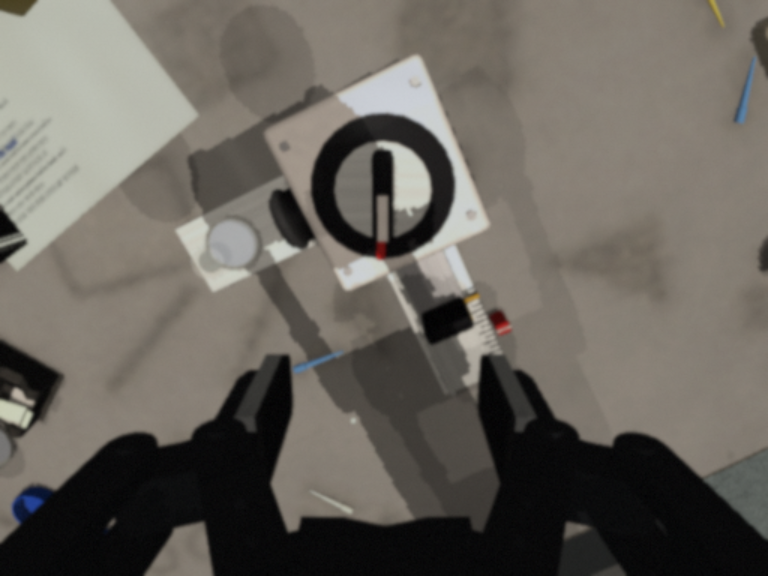

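```bash
python3 - <<'E'
import cv2
i=cv2.imread('pics/w4.png')[160:270,255:355]
cv2.imwrite('pics/w4c.png',cv2.resize(i,None,fx=5,fy=5,interpolation=cv2.INTER_NEAREST))
E
```

```text
(no output)
```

View pics/w4c.png

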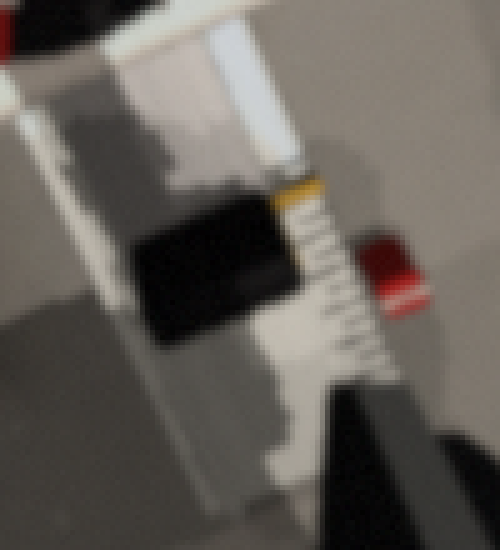

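```bash
python3 - <<'E'
from h import *
import pickle
c=pickle.load(open('c4.pkl','rb'))
g=lambda x,y:(x/5+255,y/5+160)
print(np.array(c['extrinsics'])[:3,3])
f=lambda x,y:(x/1.5,y/1.5)
r=atz(c,*g(405,296),26);p=atz(c,*g(320,186),21.5);p2=atz(c,*g(285,198),21.5)
L=[atz(c,*f(x,y),66) for x,y in [(420,56),(489,225),(347,290),(266,130)]]
yaw=[np.degrees(np.arctan2(*(a-b)[1::-1])) for a,b in[(L[0],L[1]),(L[3],L[2])]]
print('yaw',yaw,(L[0]+L[2])/2,(L[1]+L[3])/2, np.linalg.norm(L[0]-L[1]),np.linalg.norm(L[1]-L[2]))
print('r',r,'p',p,p2)
print('guide end/lip',[atz(c,*g(x,y),19) for x,y in[(25,110),(120,310)]])
for y in (-4,-5,-6):
  u=np.array([-np.cos(np.radians(y)),-np.sin(np.radians(y)),0]);print(y,'travel',(r-p)@u)
print('tab top corners',[atz(c,*g(x,y),62).round(1) for x,y in[(165,345),(298,285),(150,300)]])
ctr=atz(c,*f(383,186),70);t=atz(c,*f(381,250),74);b1=atz(c,*f(382.5,153),110);b2=atz(c,*f(381.5,237),110)
print(ctr,t,[np.degrees(np.arctan2(*(q-s)[1::-1])) for s,q in[(ctr,t),(b1,b2)]])
E
```

```text
[687.99368876 -42.20165068 376.74325396]
yaw [np.float64(-4.704433289445267), np.float64(-4.9606700311068765)] [658.911197   -23.54101033  66.        ] [660.18879664 -23.90448645  66.        ] 112.53541080900746 103.99344023790617
r [506.82842064 -48.64078209  26.        ] p [539.92978068 -43.22454243  21.5       ] [541.30901003 -34.72130787  21.5       ]
guide end/lip [array([589.60336192,   8.21661226,  19.        ]), array([534.12685616,  12.99929843,  19.        ])]
-4 travel 32.64290900951415
-5 travel 32.50334297944676
-6 travel 32.35387611624086
tab top corners [array([540.6,   1.8,  62. ]), array([539. , -29.2,  62. ]), array([ 5.515e+02, -3.000e-01,  6.200e+01])]
[655.70738376 -23.16725011  70.        ] [621.1308153  -2.0844142  74.       ] [np.float64(148.62752338787024), np.float64(149.7255117549852)]
```

Request:
move_arm(
  plan=[
    [[0,0,0,-0.143],[0,0,0,-0.143],[0,0,0,-0.143],[0,0,0,-0.143],[0,0,0,-0.143],[0,0,0,-0.143],[0,0,0,-0.143],[0,0,0,-0.143],[0,0,0,-0.143],[0,0,0,-0.143],[0,0,0,-0.143],[0,0,0,-0.143],[0,0,0,-0.143],[0,0,0,-0.143],[-0.8,-3.8,0,0],[-0.8,-3.8,0,0],[0,0,4.5,0],[0,0,4.5,0],[0,0,3,0],[0,0,0,0]],
  ],
  fingers=5,
)

```text
time: 11.55
position: [540.7, -13.1, 108.8]
tool_rot: [[0.085, 0.996, -0.011], [0.996, -0.085, 0.001], [-0.0, -0.011, -1.0]]
force: [0.4, 0.7, -0.7]
opening: 50.3
finger_force: 0.0
```

```bash
python3 - <<'E'
from h import *
c=cap('wrist','w5.png'); import pickle; pickle.dump(c,open('c5.pkl','wb'))
o=observe();R=np.array(o['tool_rot']);print(o['time'],o['position'],np.degrees(np.arctan2(R[1,0],R[0,0])),o['opening'],o['force'],o['joint_positions'])
i=cv2.imread('pics/w5.png');cv2.imwrite('pics/w5b.png',cv2.resize(i,(768,576)))
E
```

```text
11.6 [542.25375578 -13.15145969 112.5025045 ] 85.15381923047727 50.08394558987244 [0.50127161 0.09572365 0.38468313] [-4.97856721e+00 -2.82154118e+00  9.06993388e+01 -7.30319256e-03
  9.24610033e+01 -1.32659205e-01]
```

View pics/w5b.png

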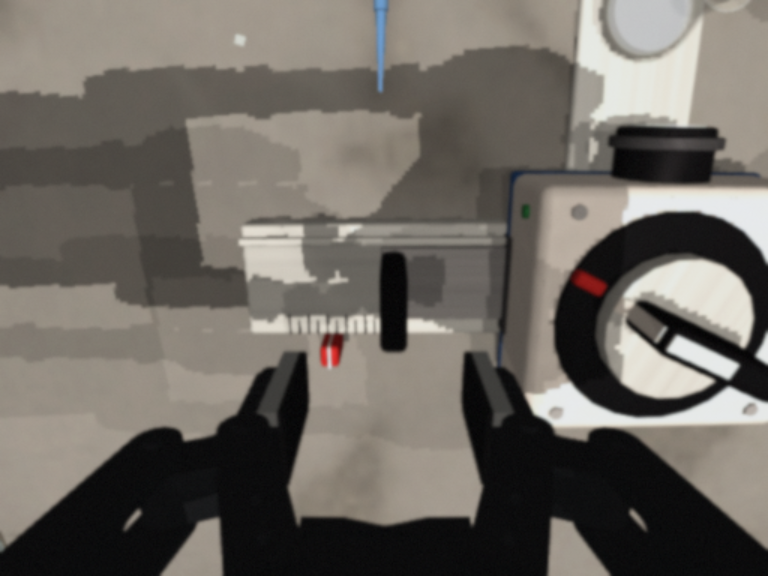

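Request:
move_arm(
  plan=[
    [[0,0.15,2.5,0],[0,0,2.5,0],[0,0,2,0],[0,0,1,0],[0,0,0.5,0],[0,0,0,0],[0,0,0,0]],
  ],
)

```text
time: 12.3
position: [546.0, -13.1, 32.0]
tool_rot: [[0.084, 0.996, 0.002], [0.996, -0.084, -0.0], [-0.0, 0.002, -1.0]]
force: [-0.0, -0.2, -0.6]
opening: 50.2
finger_force: 0.0
```

```bash
python3 - <<'E'
from h import *
import pickle
c=pickle.load(open('c5.pkl','rb'));f=lambda x,y:(x/1.5,y/1.5)
u=np.array([np.cos(np.radians(-4.8)),np.sin(np.radians(-4.8)),0])
for n,z,x,y in [('tab top far',62,393,256),('tab top near',62,393,345),('rider',26,332,350),('rider',26,329,360)]:
  P=atz(c,*f(x,y),z);print(n,P,P@u)
print(np.array([655.5,-22.5,0])@u-112)
o=observe();print(o['position'],o['force'])
E
```

```text
tab top far [545.05974768  13.20326668  62.        ] 542.0433255469171
tab top near [541.94223032 -26.15998535  62.        ] 542.2305737975873
rider [509.35470586 -43.90807403  26.        ] 511.2424601520453
rider [507.11925177 -49.47794898  26.        ] 509.48092123691197
543.0838207130272
[546.04617661 -13.07799756  31.99159146] [-0.04087522 -0.19302117 -0.63158886]
```

Request:
move_arm(
  plan=[
    [[0,0,0,0],[0,0,0,0],[0,0,0,0],[0,0,0,0],[0,0,0,0],[0,0,0,0],[0,0,0,0]],
  ],
  fingers=0,
)

```text
time: 13.0
position: [543.6, -12.8, 31.2]
tool_rot: [[0.083, 0.997, -0.003], [0.997, -0.083, 0.0], [-0.0, -0.003, -1.0]]
force: [-8.8, 0.7, 7.1]
opening: 11.2
finger_force: 60.3
```

Request:
move_arm(
  plan=[
    [[0,-0.2,0,0],[0,-0.3,0,0],[0,-0.4,0,0],[0,-0.4,0,0],[0,-0.4,0,0],[0,-0.4,0,0],[0,-0.4,0,0],[0,-0.4,0,0],[0,-0.3,0,0],[0,-0.2,0,0],[0,0,0,0],[0,0,0,0],[0,0,0,0]],
  ],
)

```text
time: 14.3
position: [512.3, -10.4, 31.2]
tool_rot: [[0.084, 0.996, 0.004], [0.996, -0.084, -0.001], [-0.0, 0.004, -1.0]]
force: [6.1, -1.8, 1.8]
opening: 11.4
finger_force: 59.6
```

```bash
python3 - <<'E'
from h import *
import pickle
c=cap('wrist','w6.png');pickle.dump(c,open('c6.pkl','wb'))
o=observe();u=np.array([np.cos(np.radians(-4.8)),np.sin(np.radians(-4.8)),0])
print(o['time'],o['position'],(np.array(o['position'])-[543.6,-12.8,31.2])@u,o['force'],o['opening'])
i=cv2.imread('pics/w6.png');a=cv2.resize(i[140:384,150:350],None,fx=2.4,fy=2.4,interpolation=cv2.INTER_CUBIC)
cv2.imwrite('pics/w6b.png',a)
E
```

```text
14.35 [512.34214244 -10.40056588  31.25675221] -31.34901132996992 [ 6.7959838  -1.48729872  1.98642324] 11.127779349334892
```

View pics/w6b.png

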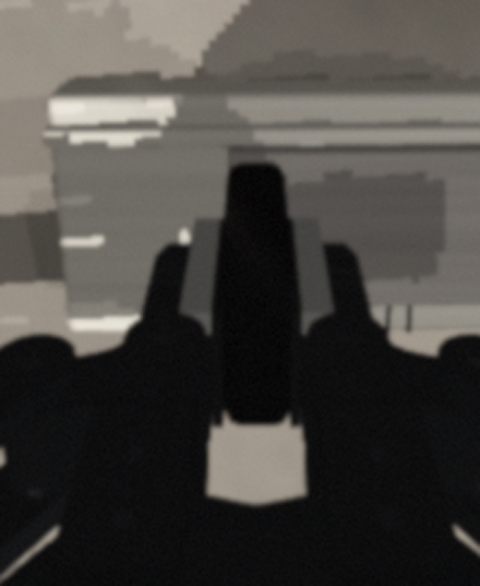

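Request:
move_arm(
  plan=[
    [[0,-0.1,0,0],[0,0,0,0],[0,0,0,0],[0,0,0,0],[0,0,0,0],[0,0,0,0],[0,0,0,0],[0,0,0,0]],
  ],
)

```text
time: 15.15
position: [511.4, -10.3, 31.3]
tool_rot: [[0.084, 0.996, 0.004], [0.996, -0.084, -0.001], [-0.0, 0.004, -1.0]]
force: [6.5, -1.2, 3.0]
opening: 11.0
finger_force: 59.6
```

```bash
python3 - <<'E'
from h import *
import pickle
o=observe();u=np.array([np.cos(np.radians(-4.8)),np.sin(np.radians(-4.8)),0])
print(o['time'],o['position'],(np.array(o['position'])-[543.6,-12.8,31.2])@u,o['force'],o['opening'])
# sharpen travel: line/pointer in w4, w1 by pixel masks
for k in (1,4):
  c=pickle.load(open(f'c{k}.pkl','rb'));i=c['img'].astype(int);R,G,B=i[...,0],i[...,1],i[...,2]
  m=(R>120)&(R-B>60)&(G>R*0.55)
  y,x=np.nonzero(m);s=(y>100)&(y<260)&(x>200)&(x<350);x,y=x[s],y[s];print(k,'yellow',x.mean(),y.mean(),len(x))
  p=atz(c,x.mean(),y.mean(),21.5)
  m=(R>100)&(G<70);y2,x2=np.nonzero(m);s=(y2>y.mean())&(abs(x2-x.mean())<40)&(y2<y.mean()+50);x2,y2=x2[s],y2[s]
  r=atz(c,x2.mean(),y2.mean(),26);print('red bright',x2.mean(),y2.mean(),len(x2),p,r,(p-r)@u)
c=cap('top','top2.png');i=c['img'][150:280,200:360];cv2.imwrite('pics/top2c.png',cv2.resize(i[:,:,::-1],None,fx=4.5,fy=4.5,interpolation=cv2.INTER_CUBIC))
E
```

```text
15.15 [511.41666044 -10.33975118  31.25573419] -32.27633637146266 [ 6.50227329 -1.23524329  3.04026177] 11.03838380522514
1 yellow 258.6774193548387 165.96774193548387 31
red bright 257.92 183.08 25 [531.06036225 -41.51699423  21.5       ] [509.05951053 -47.79752632  26.        ] 21.398150253958732
4 yellow 320.1818181818182 204.95454545454547 44
red bright 334.44444444444446 216.74074074074073 27 [530.46892964 -40.1573498   21.5       ] [510.62338957 -48.37488578  26.        ] 19.088313275989538
```

```bash
python3 -c "
from h import *
print(hand_in())"
```

```text
the job is handed in; nothing more can be done
None
```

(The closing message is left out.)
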